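# Snap the dome cap onto the feeding bottle and keep it pressed home

## Robot

A 7-joint arm with a two-finger parallel gripper is mounted at the origin on the work surface. World frame = base frame: x ahead of the robot, y to its left, z up, the work surface at z = 0. Lengths are in m, angles in rad, forces in N, time in s.
With the tool pointing down it reaches from about 0.425 to 0.95 m from the base axis. Payload 4.7 kg.
Tool frame: the origin (TCP) lies on the centre line of the jaws, within the pads' length; the fingertips stand robot.nose_length ahead of it and the grasp point (between the pads) lies 8 mm behind it (robot.nose_length is the distance from the TCP to the fingertips, in m); z points along the fingers, y is the line along which they close (so a half turn about z gives the same grasp; the last joint's range is limited). The gripper opens to 85 mm and grips with 20 to 120 N. Pads are 22 mm wide; open, the fingers measure 114 mm over their backs; the gripper's body (76 mm by 85 mm) begins 54 mm behind the grasp point. The pads swing forward as they close: fully open they stand 13 mm farther back than shut.
Start: joints at [-1.173, 0.469, -0.049, 1.532, 0.024, 1.141, -0.082], TCP at [0.279, 0.614, 0.242] pointing down, gripper open.
Joint ranges: [-2.59, 2.59], [-0.33, 1.99], [-1.39, 1.29], [0.1, 2.45], [-1.04, 4.18], [0.21, 1.99], [-2.66, 2.66]. Speed limits (rad/s): [2.57, 2.57, 3.14, 3.14, 3.14, 3.14, 3.14].

## Interface

Orientations are given as [roll, pitch, yaw] about the fixed x, y, z axes, in that order (R = Rz(yaw) Ry(pitch) Rx(roll)).
In Python, from plant import robot gives the robot as it stands. Calls block until the motion is done:
- robot.goto(position, orientation): joint-space move of the TCP to a pose.
- robot.move_straight(position, vel=0.15, attitude=None, contact_N=None): straight line of the TCP; attitude=None keeps the orientation; vel is the mean speed in m/s. With contact_N (N) it stops when the force on the tool has changed by that much, and returns True; else False.
- robot.move_joints(angles): joint-space move.
- robot.grip(opening, strength=None): opening from 0.0 (shut) to 1.0 (fully open); strength is the grip in N (None keeps the last); returns when the fingers have stopped.
- robot.sleep(seconds).
- robot.inverse_kinematics(position, orientation): joint angles nearest the present ones, or None.
- robot.sense(): the state.
- robot.grab_frame(name): name is "scene" or "top"; returns a dict with "image" (420x560x3 uint8, red, green, blue), "range_z" (420x560 float32, m along the optical axis (not along the pixel's ray), 0 where there is no reading), "fx", "fy", "cx", "cy" (pixels), "R" (3x3) and "t" (3): a world point X has camera coordinates R X + t. Camera axes: x right, y down, z forward; pixel columns grow to the right and rows downward; lengths in m; the calibration is good to about 2 mm. A picture is of the moment at which its call begins.
A pose or a line that the arm cannot do raises robot.IKError and nothing moves.
- robot.close_job(): hands the job in; it is judged then, once.
The state is a dict: "t": time; "joint_pos": joint angles; "joint_velocities": joint speeds; "effort": joint torques, N m; "tcp_pos": TCP position; "tcp_rot": TCP orientation; "wrist_force": force on the tool from outside, world axes, zero at the start; "torque": the same for the moment, N m; "opening": opening from 0.0 (shut) to 1.0 (fully open); "gripper_force": force on a finger pad.
Only numpy, scipy, OpenCV 4.12 (cv2) and the standard library are available. Lean on these libraries where they do the work, as an engineer would, in place of code of your own. Each camera call takes 0.05 s, during which the arm holds its last target. There are 200 camera calls.

## Task

The mint-green dome cap of the feeding bottle is drying over a peg of the white rack: lift it off and press it straight down onto the bottle that stands on the worktop until it clicks over the bead of the collar, and do not stop at the click but keep pressing until its rim sits fully home all round. Finish while still holding the cap down with a firm, steady push of about 10 N; do not let go of it. Keep the fingers off the teat, do not knock the bottle over, and leave the spare ring, the spare teat, the mug and the milk tin where they are.

Things in the scene. Friction and masses are not known exactly. Their poses are not given: they have to be found in the camera images.
- cap_center (a point): The loose mint-green plastic dome cap, 54 mm across, 48 mm high, hollow, open below, 25 g: its centre, 24 mm above its rim; z is its axis, up to the closed top. Its sides are upright to 32 mm above the rim. It starts rim down on the rack's floor, loosely over any one of the three pegs, which reaches 37 mm up inside. Inside the rim is a snap lip 3.5 mm high with a 43.6 mm bore.
- bottle_seat (a point): Centre of the top of the bottle's mint-green screw ring (54 mm across), 118 mm above its foot, z up: the cap's rim lands here, cap centre then 24 mm above. The cap swallows a chamfered collar 41 mm across, 14 mm high, and the teat (tip 40 mm up). A springy bead 47 mm across, 7 mm up, meets the lip when the rim is 10 mm up; force rises to about 12 N, drops (click) at 3 to 7 mm, then hard stop.
- bottle: The feeding bottle, loose, standing upright on the worktop: frosted body 60 mm across, mint-green ring and collar and amber teat at the top, about 0.27 kg. Origin at the centre of its foot, z up its axis. It is round, so its yaw does not matter. It can slide a little to line itself up.
- teat: The amber teat on top of the bottle (origin at its base, 131.5 mm above the bottle's foot; 34 mm across there, 26 mm high). Part of the bottle.
- table: The grey worktop, top at height 0, on which the bottle stands. It carries the bottle's weight (2 to 3 N) plus whatever the robot presses down with.
- rack: The white drying rack, fixed on the stainless draining board: a flat tray 120 mm (its x) by 290 mm (its y), floor 12 mm above its origin (14 mm above the worktop). Origin at the centre of its underside. Three tapered white pegs, 12 mm thick, 37 mm high, stand at y = -95, 0 and +95 mm in its frame; one carries the cap, the others the spare ring and the spare teat.
- spare_ring: Bystander: a loose white screw ring, 52 mm across, 16 mm high, round one of the pegs. Origin at the centre of its underside.
- spare_teat: Bystander: a loose amber silicone teat, 42 mm across at its foot, 44 mm high, over one of the pegs. Origin at the centre of its underside.
- mug: Bystander: a loose blue mug, 80 mm across, 90 mm high, beyond the rack. Origin at the centre of its underside.
- tin: Bystander: a loose round milk-powder tin, cream with a blue band and white lid, 93 mm across, 117 mm high, beyond the bottle. Origin at the centre of its underside.
Not all that is in view belongs to the job. Of the things like the part that bears cap_center, leave any that is black; of the rest the larger one is meant.

How it is judged:
By the outcome, as a careful person would: the job done as asked, in the order asked, and still so for the second after the job is handed in, while the arm keeps its last pose, push and grip.
It also fails if it takes over 58 s, if anything falls off the work surface, if the arm or the gripper's body presses on something with over 40 N, if the wrist force passes 120 N, or if a joint passes its speed limit or range.

## Working session

There is one attempt and no reset: what is moved stays moved. The work goes in short steps, each a Python script; the robot and the scene stay as the last script left them, time stands still between calls to the robot, and variables do not carry over. Pictures are saved under pics/ and viewed, at most 10 in all, crops included, and the job is handed in when it is done.

```bash
ls; mkdir -p pics; python3 - <<'E'
from plant import robot
import cv2,numpy as np,pickle
s=robot.sense();print(s['t'],s['tcp_pos'],s['tcp_rot'],s['wrist_force'],s['opening'],robot.nose_length)
for n in("scene","top"):
    f=robot.grab_frame(n);pickle.dump(f,open(f'{n}.pkl','wb'))
    cv2.imwrite(f'pics/{n}0.png',f['image'][:,:,::-1]);print(n,f['fx'],f['cx'],f['cy'],f['R'],f['t'])
E
```

```text
pics
0.0 [0.27920717 0.61392954 0.24124528] [-3.13962101e+00  1.25042722e-04  2.71477746e+00] [0.38449856 0.17485529 0.7945798 ] 1.0003393054152876 0.011
scene 459.75592874568804 277.8098406348815 202.6750929095223 [[ 0.75270042  0.65811398  0.01811269]
 [ 0.38693475 -0.4199527  -0.82092705]
 [-0.5326571   0.62492056 -0.57074574]] [-0.4248648  -0.11539807  1.45998417]
top 509.45462182346745 282.61642203029567 209.90054874240292 [[-0.10090041 -0.99489008 -0.00358332]
 [-0.97122777  0.09928028 -0.2164718 ]
 [ 0.2157214  -0.01836187 -0.9762823 ]] [0.06730333 0.55624267 1.0728752 ]
```

View pics/scene0.png

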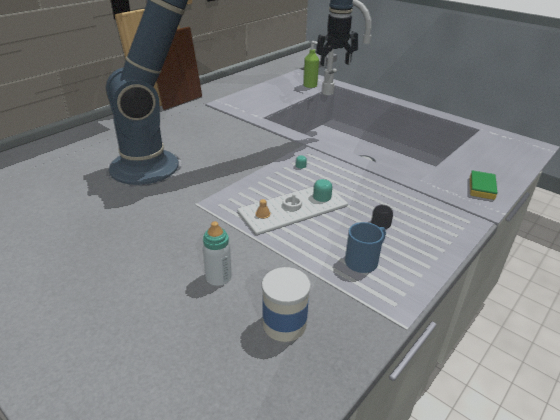

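View pics/top0.png

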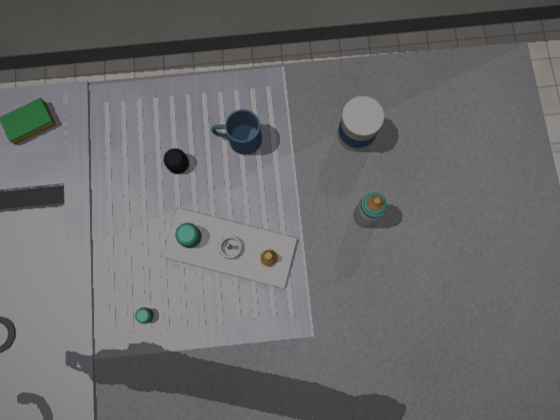

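The candidates are:
- **Large mint dome on the rack peg:** scene (323,189), top (188,235).
- **Small mint cap on the board:** scene (301,161), top (144,316).
- **Black cap:** scene (382,216), top (176,161).
- **The bottle's own mint ring:** scene (216,240), top (374,203).

I choose the large mint dome on the peg. Next I'll measure it, and take one close crop to check the choice.

```bash
cat > vis.py <<'E'
import numpy as np,cv2
from scipy.optimize import least_squares
def cloud(f,mask):
    v,u=np.nonzero(mask&(f['range_z']>0));z=f['range_z'][v,u]
    c=np.c_[(u-f['cx'])/f['fx']*z,(v-f['cy'])/f['fy']*z,z]
    return (c-f['t'])@f['R']
def hsv(f,lo,hi):
    return cv2.inRange(cv2.cvtColor(f['image'],cv2.COLOR_RGB2HSV),lo,hi)>0
def blob(m,u,v):
    n,l,st,c=cv2.connectedComponentsWithStats(m.astype(np.uint8))
    near=np.argmin([np.hypot(*(c[i]-(u,v))) if st[i,4]>15 else 1e9 for i in range(1,n)])+1
    return l==near,st[near]
def axis(P,r,x0):
    return least_squares(lambda a:np.hypot(P[:,0]-a[0],P[:,1]-a[1])-r,x0,loss='soft_l1',f_scale=.001).x
def ray(f,u,v,z):
    d=f['R'].T@np.array([(u-f['cx'])/f['fx'],(v-f['cy'])/f['fy'],1]);o=-f['R'].T@f['t']
    return o+d*(z-o[2])/d[2]
E
python3 - <<'E'
import pickle
from vis import *
F={n:pickle.load(open(n+'.pkl','rb')) for n in('scene','top')}
M=((70,70,40),(95,255,255))
for n,cap,bot,sm in(('scene',(323,189),(216,240),(301,161)),('top',(188,235),(374,203),(144,316))):
    f=F[n];m=hsv(f,*M)
    for nm,p in(('cap',cap),('ring',bot),('small',sm)):
        b,st=blob(m,*p);P=cloud(f,b);print(n,nm,st,'zpct',np.percentile(P[:,2],[2,50,98]).round(4),P.mean(0).round(4))
        if nm!='small':
            lo,hi=(.018,.046) if nm=='cap' else (.103,.117)
            S=P[(P[:,2]>lo)&(P[:,2]<hi)]
            if len(S)>8: print('  axis',len(S),axis(S,.027,P.mean(0)[:2]).round(4))
    v,u=np.nonzero(blob(m,*cap)[0]); 
    if n=='top': print('cap ray at z=.04',ray(f,u.mean(),v.mean(),.040))
    # teat
    b,st=blob(hsv(f,(8,110,60),(22,255,255)),*((216,229) if n=='scene' else (376,201)));P=cloud(f,b);print(n,'teat',st,P.mean(0).round(4),np.percentile(P[:,2],[2,98]))
    # body
    if n=='scene':
        q=np.zeros_like(b);q[250:280,203:232]=1;P=cloud(f,q);S=P[(P[:,2]>.02)&(P[:,2]<.085)&(abs(P[:,0]-.0-np.median(P[:,0]))<.04)];print('body axis',axis(S,.030,S[:,:2].mean(0)))
    # rack tray white pixels
    if n=='top':
        for nm,x,y in(('rt',268,257),('sr',231,248),('tin',361,118),('mug',243,128)):print(nm,cloud(f,(lambda k:(k.__setitem__((slice(y-6,y+7),slice(x-6,x+7)),True),k)[1])(np.zeros_like(b))).mean(0).round(3))
f=F['scene'];c=f['image'][140:290,190:410];cv2.imwrite('pics/crop1.png',cv2.resize(c,None,fx=3.6,fy=3.6,interpolation=cv2.INTER_CUBIC)[:,:,::-1])
E
```

```text
scene cap [314 179  18  23 344] zpct [0.0174 0.0492 0.0643] [0.54   0.2154 0.0462]
  axis 143 [0.5297 0.2287]
scene ring [203 230  26  20 327] zpct [0.1054 0.1191 0.1331] [ 0.5541 -0.1923  0.1201]
  axis 97 [ 0.5405 -0.182 ]
scene small [296 156  10  12 108] zpct [0.005  0.0243 0.0359] [0.3706 0.3315 0.0232]
scene teat [209 222  13  14 128] [ 0.5479 -0.1869  0.1437] [0.13330141 0.15854596]
body axis [ 0.54068745 -0.18160646]
top cap [176 224  25  23 456] zpct [0.025  0.0589 0.0644] [0.5257 0.2248 0.0559]
  axis 48 [0.5313 0.2292]
top ring [361 192  26  26 315] zpct [0.1051 0.1242 0.1332] [ 0.5354 -0.1776  0.1215]
  axis 96 [ 0.5427 -0.1827]
top small [136 308  17  15 206] zpct [0.0104 0.0308 0.0361] [0.363  0.3363 0.0293]
cap ray at z=.04 [0.52879532 0.22764559 0.04      ]
top teat [368 196  15  14 163] [ 0.538  -0.1792  0.1436] [0.13236048 0.15769671]
rt [0.461 0.053 0.04 ]
sr [0.493 0.136 0.018]
tin [ 0.737 -0.181  0.116]
mug [0.784 0.084 0.008]
```

View pics/crop1.png

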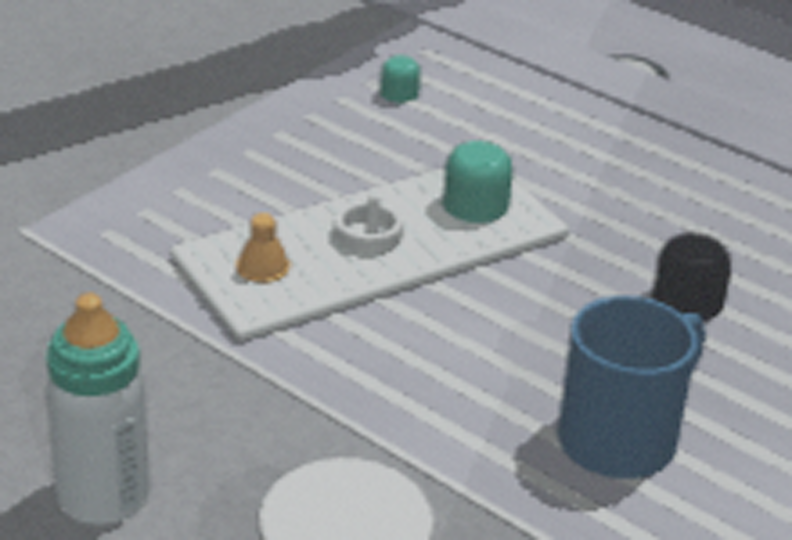

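The crop shows the big mint dome over the far peg at crop (478,180). The small cap at (400,78) lies on the board and the black one at (692,278) is out, so the choice is confirmed. The cap axis is about (0.530, 0.229) and the bottle axis about (0.541, -0.182). Next is the grasp, closing across the rack.

```bash
python3 - <<'E'
from plant import robot
import numpy as np
C=np.array([.530,.2287]);B=np.array([.541,-.182])
best=None
for yaw in(1.197,1.197-np.pi):
    a=robot.inverse_kinematics([*C,.16],[np.pi,0,yaw]);b=robot.inverse_kinematics([*B,.14],[np.pi,0,yaw])
    print(yaw,a is not None and np.round(a,2),b is not None and np.round(b,2))
    if a is not None and b is not None:
        k=abs(a[6])+abs(b[6])
        if best is None or k<best[0]:best=(k,yaw)
yaw=best[1];o=[np.pi,0,yaw]
robot.goto([*C,.16],o)
robot.move_straight([*C,.06],vel=.12)
hit=robot.move_straight([*C,.029],vel=.04,contact_N=5)
s=robot.sense();print('yaw',yaw,hit,s['t'],s['tcp_pos'],s['wrist_force'])
if not hit:
    robot.grip(0.0,80);s=robot.sense();print(s['t'],s['opening'],s['gripper_force'],s['wrist_force'])
E
```

```text
1.197 [-0.79  0.41  0.4   1.88 -0.2   0.89 -0.67] [-0.37  0.53  0.85  1.92 -0.51  0.91  0.36]
-1.944592653589793 [-0.3   0.41 -0.23  1.85  0.12  0.9   2.18] [ 1.06  0.72 -1.18  1.84  0.75  1.11  2.37]
yaw 1.197 False 3.7167 [0.53018402 0.22871496 0.0291243 ] [-0.16342163  0.51012522  0.5846699 ]
4.125 0.5997838033688173 83.59017462246908 [-0.73178861  0.05465366  4.47719226]
```

```bash
python3 - <<'E'
from plant import robot
import numpy as np,cv2,pickle
from vis import *
p=robot.sense()['tcp_pos']
robot.move_straight([p[0],p[1],.10],vel=.08)
robot.move_straight([p[0],p[1],.25],vel=.15)
robot.move_straight([.541,-.06,.25],vel=.2)
s=robot.sense();print(s['t'],s['tcp_pos'],s['opening'],s['gripper_force'],s['wrist_force'])
ims=[]
for n in('scene','top'):
    f=robot.grab_frame(n);pickle.dump(f,open(n+'1.pkl','wb'))
    o=f['R']@s['tcp_pos']+f['t'];u,v=int(f['fx']*o[0]/o[2]+f['cx']),int(f['fy']*o[1]/o[2]+f['cy']);print(n,u,v)
    u=np.clip(u,70,489);v=np.clip(v,70,349);ims.append(cv2.resize(f['image'][v-70:v+70,u-70:u+70],(400,400),interpolation=cv2.INTER_CUBIC))
    b,st=blob(hsv(f,(70,70,40),(95,255,255)),u,v);P=cloud(f,b);print(st,P.mean(0),np.percentile(P[:,2],[1,50,99]))
    S=P[P[:,2]<np.percentile(P[:,2],99)-.018]
    if len(S)>8:print('axis',len(S),axis(S,.027,P.mean(0)[:2]))
cv2.imwrite('pics/held.png',np.hstack(ims)[:,:,::-1])
E
```

```text
7.9083 [ 0.54102398 -0.05881534  0.24987139] 0.5976498738917913 83.04817684129304 [ 0.4829538   0.27841957 -0.28311505]
scene 253 162
[242 146  18  29 319] [ 0.54676014 -0.07948557  0.26526194] [0.23756614 0.26745399 0.29902566]
axis 247 [ 0.54220425 -0.05766493]
top 320 194
[370 193  17  25 158] [ 0.53116922 -0.18914824  0.12610973] [0.09889751 0.12583851 0.13355127]
axis 27 [ 0.54240971 -0.18166686]
```

View pics/held.png

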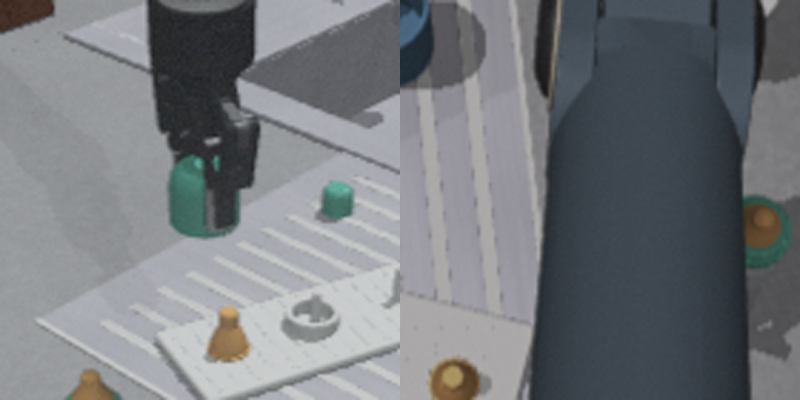

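The cap is held upright, in the left half at about (205,195), with its rim visible below the fingertips; the top view is hidden by the arm. Measured in the same camera as the bottle, the cap axis sits about 1 mm off the TCP in both x and y, so I'll correct for that. Then I'll hover above the teat and check.

```bash
python3 - <<'E'
from plant import robot
import numpy as np,cv2,pickle
from vis import *
T=[.5395,-.1829]
robot.move_straight([*T,.25],vel=.15)
robot.move_straight([*T,.181],vel=.1)
robot.sleep(.3)
s=robot.sense();print(s['t'],s['tcp_pos'],s['wrist_force'],s['torque'])
f=robot.grab_frame('scene');m=hsv(f,(70,70,40),(95,255,255))
P=cloud(f,m);P=P[np.hypot(P[:,0]-.541,P[:,1]+.182)<.05]
for nm,lo,hi in(('cap',.170,.196),('ring',.103,.117)):
    S=P[(P[:,2]>lo)&(P[:,2]<hi)];print(nm,len(S),axis(S,.027,[.541,-.182]))
c=P[P[:,2]>.14];print('cap z',np.percentile(c[:,2],[1,99]))
cv2.imwrite('pics/hover.png',cv2.resize(f['image'][155:295,150:290],(560,560),interpolation=cv2.INTER_CUBIC)[:,:,::-1])
E
```

```text
10.1167 [ 0.5397112  -0.18299073  0.18145284] [-0.33593614  0.60176784 -1.13886029] [ 0.03016686  0.00935089 -0.03543543]
cap 128 [ 0.53960929 -0.1829212 ]
ring 103 [ 0.54079989 -0.18205549]
cap z [0.16791124 0.23715092]
```

View pics/hover.png

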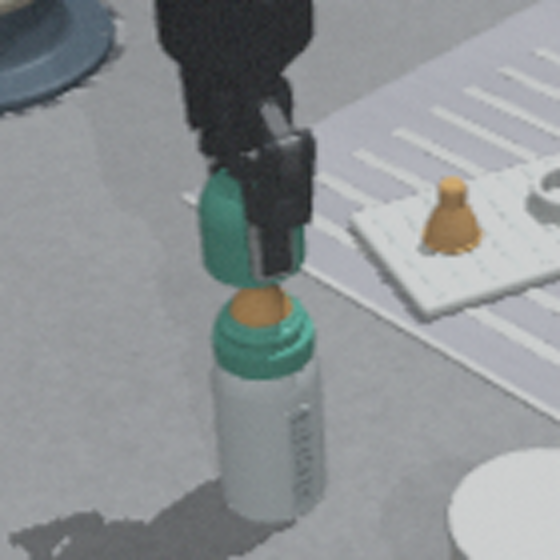

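Hovering, the cap is just above the teat. In the image the cap's left edge (200) sits left of the ring's (214), so I'll check the lateral offset with silhouette tangent rays before descending.

```bash
cat > lat.py <<'E'
from vis import *
def lat(f,rows_z,side,A,r=.027,m=None):
    """signed lateral error of the axis from A (xy, + = image right), from edge tangent rays for mask rows whose z on axis A lies in rows_z"""
    m=hsv(f,(70,70,40),(95,255,255)) if m is None else m
    o=-f['R'].T@f['t'];out=[]
    right=f['R'][0,:2]/np.linalg.norm(f['R'][0,:2])
    for z in np.arange(*rows_z,.0028):
        c=f['R']@np.array([*A,z])+f['t'];u0=f['fx']*c[0]/c[2]+f['cx'];v=int(round(f['fy']*c[1]/c[2]+f['cy']))
        us=np.nonzero(m[v])[0];us=us[abs(us-u0)<14]
        if len(us)<3:continue
        u=us.min()-.5 if side<0 else us.max()+.5
        d=f['R'].T@np.array([(u-f['cx'])/f['fx'],(v-f['cy'])/f['fy'],1])
        n=np.array([-d[1],d[0]]);n/=np.linalg.norm(n);n*=np.sign(n@right)
        out.append((o[:2]-np.array(A))@n-side*r)
    return np.round(np.array(out)*1000,1)
E
python3 - <<'E'
from plant import robot
from lat import *
import pickle
f=robot.grab_frame('scene');pickle.dump(f,open('hover.pkl','wb'));A=(.5408,-.182);s=robot.sense();print(s['tcp_pos'])
for side in(-1,1):
    print(side,'cap',lat(f,(.170,.196),side,s['tcp_pos'][:2]),'ring',lat(f,(.104,.117),side,A))
r=f['R'][0,:2]/np.linalg.norm(f['R'][0,:2]);print('TCP-A lateral mm',(s['tcp_pos'][:2]-A)@r*1e3,'view dir',f['R'][2,:2],r)
E
```

```text
[ 0.53961134 -0.18290267  0.18126492]
-1 cap [1.9 2.1 2.3 2.5 2.7 2.9 3.1 3.3 1.5 1.6] ring [1.7 1.9 2.1 0.2 2.5]
1 cap [ -0.6  -0.4  -0.3  -0.2  -0.1   0.    0.2 -28.4 -28.3 -30.1] ring [-0.8 -0.7 -0.6 -0.5  1.8]
TCP-A lateral mm -1.4890081491001919 view dir [-0.5326571   0.62492056] [0.75282391 0.65822196]
```

```bash
python3 - <<'E'
from plant import robot
import numpy as np
T=[.5404,-.1821]
robot.move_straight([*T,.181],vel=.05); robot.sleep(.2)
f0=np.array(robot.sense()['wrist_force']);print(f0)
hit=robot.move_straight([*T,.150],vel=.04,contact_N=4)
s=robot.sense();print(hit,s['t'],s['tcp_pos'],s['wrist_force']-f0)
z=.150
while not hit and z>.1435:
    z-=.001;robot.move_straight([*T,z],vel=.01);s=robot.sense();F=np.array(s['wrist_force'])-f0
    print(round(z,4),s['tcp_pos'].round(4),F.round(2),np.round(s['torque'],2),round(s['t'],2))
    if F[2]>6 or np.hypot(*F[:2])>4:break
E
```

```text
[ 0.07161037 -0.25815894  0.04191181]
False 11.5917 [ 0.5405839  -0.18224126  0.15019704] [ 0.53745743  0.50116389 -1.67919507]
0.149 [ 0.5405 -0.1821  0.1491] [ 0.22 -0.06 -0.3 ] [ 0.04 -0.   -0.01] 11.84
0.148 [ 0.5404 -0.1821  0.148 ] [-0.04  0.1  -0.35] [ 0.05 -0.02  0.04] 12.09
0.147 [ 0.5403 -0.1821  0.1469] [-0.26 -0.53 -0.61] [-0.01 -0.03 -0.03] 12.34
0.146 [ 0.5403 -0.1821  0.1459] [-0.2  -0.05 -0.98] [-0.03 -0.   -0.04] 12.59
0.145 [ 0.5404 -0.1821  0.1449] [ 0.1   0.02 -0.12] [ 0.02 -0.03  0.01] 12.84
0.144 [ 0.5405 -0.1821  0.144 ] [0.67 0.76 0.47] [ 0.06 -0.07  0.02] 13.09
0.143 [ 0.5407 -0.1821  0.1434] [0.42 0.83 2.72] [ 0.13  0.03 -0.02] 13.34
```

The collar went in with no side load and the bead contact is at about z 0.144, as expected. Now I'll press on through the click to the hard stop.

```bash
python3 - <<'E'
from plant import robot
import numpy as np
T=[.5404,-.1821];z=.143
f0=np.array([.0,-.2,-.4])
peak=0
while z>.122:
    z-=.0005;robot.move_straight([*T,z],vel=.008);s=robot.sense();F=np.array(s['wrist_force'])-f0;p=s['tcp_pos']
    print(round(z,4),p.round(4),F.round(1),np.round(s['torque'],2),round(s['opening'],3),round(s['t'],2))
    if np.hypot(*F[:2])>6 or F[2]>22 or (p[2]<.1355 and F[2]>9):break
E
```

```text
0.1425 [ 0.5408 -0.1822  0.1431] [-0.3  1.2  5.4] [0.15 0.14 0.05] 0.599 13.59
0.142 [ 0.5409 -0.1822  0.143 ] [0.1 0.4 8.6] [ 0.27  0.32 -0.01] 0.602 13.84
0.1415 [ 0.541  -0.1822  0.1427] [-1.8  2.   8.9] [0.29 0.32 0.01] 0.602 14.09
0.141 [ 0.5411 -0.1823  0.1424] [-1.8  1.2 10.5] [0.36 0.38 0.01] 0.607 14.34
0.1405 [ 0.5411 -0.1823  0.1419] [-1.9  1.7 10.9] [0.34 0.4  0.04] 0.597 14.59
0.14 [ 0.541  -0.1822  0.1412] [-1.5  0.7  9. ] [ 0.34  0.27 -0.  ] 0.602 14.84
0.1395 [ 0.5408 -0.182   0.1401] [-0.4  1.8  6.3] [ 0.23  0.12 -0.03] 0.6 15.09
0.139 [ 0.5407 -0.182   0.1392] [1.1 0.5 3.8] [ 0.16 -0.04 -0.04] 0.605 15.34
0.1385 [ 0.5406 -0.1821  0.1385] [0.6 0.9 3. ] [ 0.15 -0.24 -0.01] 0.597 15.59
0.138 [ 0.5404 -0.1821  0.1379] [0.1 0.9 2.8] [ 0.13 -0.21 -0.05] 0.599 15.84
0.1375 [ 0.54   -0.1822  0.1371] [ 0.5 -0.2  0.9] [ 0.02 -0.09  0.  ] 0.599 16.09
0.137 [ 0.5397 -0.182   0.1364] [-0.5 -0.6 -1. ] [-0.03 -0.06  0.07] 0.598 16.34
0.1365 [ 0.5398 -0.182   0.136 ] [-0.1  1.3 -2.3] [ 0.01  0.02 -0.02] 0.602 16.59
0.136 [ 0.5402 -0.1821  0.1358] [-1.1  0.5 -3.2] [ 0.04 -0.01  0.04] 0.598 16.84
0.1355 [ 0.5404 -0.1821  0.1354] [-0.1 -0.1 -2.3] [-0.02 -0.01 -0.05] 0.601 17.09
0.135 [ 0.5404 -0.1821  0.135 ] [ 0.4  0.5 -2.3] [ 0.01 -0.02 -0.01] 0.598 17.34
0.1345 [ 0.5406 -0.1822  0.1347] [ 1.1  0.3 -1.7] [ 0.02 -0.02 -0.01] 0.601 17.59
0.134 [ 0.5407 -0.1822  0.1342] [-0.1  0.  -0. ] [ 0.07 -0.08  0.01] 0.602 17.84
0.1335 [ 0.5411 -0.1821  0.1339] [1.5 0.3 2.5] [ 0.15 -0.31  0.02] 0.597 18.09
0.133 [ 0.5414 -0.182   0.1338] [1.1 0.8 7. ] [ 0.31 -0.31 -0.01] 0.595 18.34
0.1325 [ 0.5415 -0.182   0.1338] [0.4 1.  9. ] [ 0.42 -0.09 -0.03] 0.597 18.59
0.132 [ 0.5415 -0.182   0.1337] [-0.3  3.  12.2] [0.55 0.21 0.01] 0.604 18.84
```

```bash
cat > hold.py <<'E'
from plant import robot
import numpy as np
def F(n=10):
    a=[]
    for _ in range(n):
        robot.sleep(.05);s=robot.sense();a.append([*s['wrist_force'],*s['torque'],*s['tcp_pos']])
    return np.mean(a,0).round(4)
E
python3 - <<'E'
from hold import *
from lat import *
import pickle
T=[.5404,-.1821]
print(F());robot.move_straight([*T,.1312],vel=.008);print(F())
s=robot.sense();f=robot.grab_frame('scene');pickle.dump(f,open('seat.pkl','wb'));m=hsv(f,(70,70,40),(95,255,255))
P=cloud(f,m);P=P[np.hypot(P[:,0]-.541,P[:,1]+.182)<.05]
print('z',np.percentile(P[:,2],[1,99]),s['t'],s['opening'],s['gripper_force'])
for lo,hi in((.104,.117),(.12,.148)):
    S=P[(P[:,2]>lo)&(P[:,2]<hi)];print(len(S),axis(S,.027,[.541,-.182]))
q=np.zeros_like(m);q[245:282,200:235]=1;Q=cloud(f,q);S=Q[(Q[:,2]>.015)&(Q[:,2]<.09)&(np.hypot(Q[:,0]-.541,Q[:,1]+.182)<.045)]
for lo,hi in((.015,.05),(.05,.09)):
    k=S[(S[:,2]>lo)&(S[:,2]<hi)];print('body',len(k),axis(k,.03,[.541,-.182]))
cv2.imwrite('pics/seat.png',cv2.resize(f['image'][165:295,150:290],(784,728),interpolation=cv2.INTER_CUBIC)[:600,:,::-1])
E
```

```text
[-0.1296  1.9406 11.6758  0.5598  0.2111 -0.0234  0.5415 -0.182   0.1338]
[-1.5825  2.8795 16.8216  0.7435  0.6255 -0.0304  0.5416 -0.182   0.1337]
z [0.1061405  0.17718359] 20.0917 0.6000579470167731 85.71787462396877
103 [ 0.54243566 -0.18217471]
137 [ 0.54180582 -0.18177568]
body 301 [ 0.54220344 -0.18142997]
body 379 [ 0.54221913 -0.18159045]
```

View pics/seat.png

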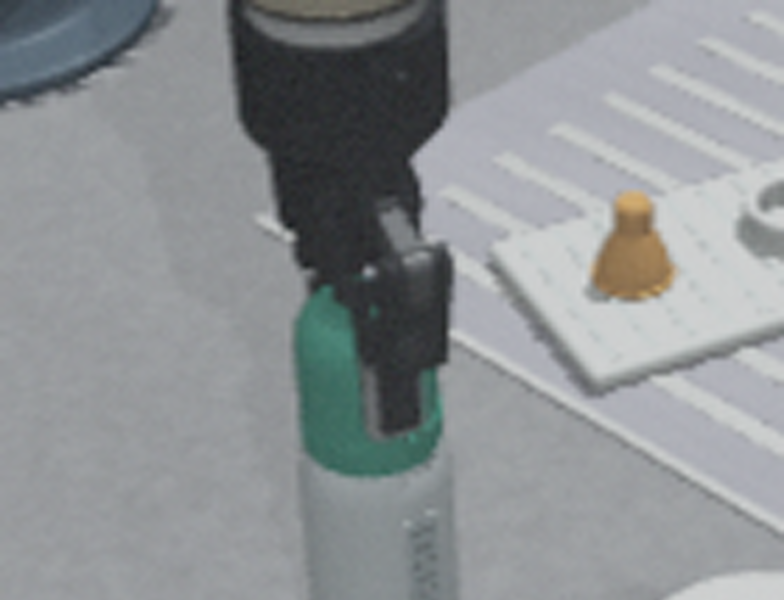

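The rim is flush on the ring with no visible gap, at about (375,470), and the fingertips stay above the rim. The stop is hard: 5 N more moved it only 0.1 mm. There is some side moment, so I'll check the tool's tilt and trim the load so the rim sits evenly, then settle at 10 N.

```bash
python3 - <<'E'
from hold import *
from scipy.spatial.transform import Rotation as Ro
s=robot.sense();R=Ro.from_euler('xyz',s['tcp_rot']).as_matrix();print('t',s['t'],'tool z',R[:,2].round(4),s['tcp_rot'])
ori=[np.pi,0,1.197]
for T in([.5404,-.1821],[.5412,-.1821],[.5404,-.1829],[.5412,-.1829]):
    robot.move_straight([*T,.1312],vel=.008,attitude=ori);s=robot.sense();R=Ro.from_euler('xyz',s['tcp_rot']).as_matrix();print(T,F(6),R[:,2].round(4))
E
```

```text
t 20.1417 tool z [ 0.0028  0.0013 -1.    ] [ 3.13946752e+00 -2.22714293e-03  1.19718986e+00]
[0.5404, -0.1821] [-1.394   2.6764 16.6932  0.7611  0.6199 -0.0579  0.5416 -0.182   0.1337] [ 0.0028  0.0013 -1.    ]
[0.5412, -0.1821] [-2.8946e+00  3.2356e+00  1.8131e+01  7.7160e-01  9.4260e-01 -1.7600e-02
  5.4180e-01 -1.8200e-01  1.3370e-01] [ 0.0015  0.0016 -1.    ]
[0.5404, -0.1829] [-2.0916  4.1317 17.3728  0.9859  0.6801 -0.0375  0.5416 -0.1822  0.1337] [ 0.0026  0.0022 -1.    ]
[0.5412, -0.1829] [-3.5125  3.9594 19.4997  1.0457  1.008  -0.0332  0.5418 -0.1823  0.1337] [ 0.0012  0.0025 -1.    ]
```

```bash
python3 - <<'E'
from hold import *
from scipy.spatial.transform import Rotation as Ro
ori=[np.pi,0,1.197]
for T,z in(([.5398,-.1812],.1306),([.5400,-.1808],.1318),([.5400,-.1808],.1323)):
    robot.move_straight([*T,z],vel=.008,attitude=ori);f=F(8);s=robot.sense();print(T,z,f,Ro.from_euler('xyz',s['tcp_rot']).as_matrix()[:,2].round(4),s['t'])
for _ in range(4):
    e=f[2]-10
    if abs(e)<.5:break
    z+=np.clip(e*.00015,-.0004,.0004);robot.move_straight([*T,z],vel=.005,attitude=ori);f=F(8);print(round(z,5),f,robot.sense()['t'])
E
```

```text
[0.5398, -0.1812] 0.1306 [-1.30370e+00  1.98780e+00  1.89647e+01  5.54600e-01  6.16200e-01
  1.30000e-03  5.41600e-01 -1.81800e-01  1.33700e-01] [ 4.4e-03  2.0e-04 -1.0e+00] 23.2167
[0.54, -0.1808] 0.1318 [ 3.57800e-01  3.18200e-01  1.10185e+01  1.73500e-01  6.86000e-02
  3.00000e-03  5.41400e-01 -1.81700e-01  1.33800e-01] [ 3.6e-03 -9.0e-04 -1.0e+00] 23.925
[0.54, -0.1808] 0.1323 [ 1.0038 -0.1641  8.158   0.0529 -0.1591  0.0173  0.5413 -0.1817  0.1338] [ 0.0033 -0.0012 -1.    ] 24.575
0.13202 [ 0.417   0.3074  9.5522  0.1052 -0.0179  0.0133  0.5414 -0.1817  0.1338] 25.225
```

The push is about 10 N with almost no side load or moment. I'll check that it holds steady, then hand in.

```bash
python3 - <<'E'
from hold import *
f=F(20);s=robot.sense();print(f,s['opening'],s['gripper_force'],s['t'])
if 9<f[2]<11.5 and abs(f[8]-.1338)<.0004: print(robot.close_job())
E
```

```text
[ 9.161e-01  2.456e-01  9.956e+00  9.460e-02 -2.210e-02 -2.000e-03
  5.414e-01 -1.817e-01  1.338e-01] 0.6016649816444224 84.85419551219994 26.225
the job is handed in; nothing more can be done
None
```

The mint-green cap was lifted off its peg and pressed past the click to a hard stop on the bottle ring. I handed the job in at about 26 s, still gripping the cap and holding it down with a steady 10 N.

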